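# Free the seized stopper of the amber bottle

### The job

The white stopper of the brown (amber) bottle is stuck in its tapered neck: twist it to break it free, pull it straight out and stand it upright, narrow end down, on the flat light-blue packet of lens tissue. Leave the green bottle closed.

Things in the scene. Friction and masses are not known exactly. Their poses are not given: they have to be found in the camera images.
- amber_stopper: White taper stopper, 71 mm tall, 80 g. Origin: centre of its narrow lower end; z up. Plug z 0-36 mm, 40 mm wide below, 47 above, inside the neck. Collar z 36-41, 58 mm wide. Flat tab to pinch z 41-71, 14 mm thick (own y), 36 wide (own x). Stuck: a straight pull will not free it. It turns either way at 0.12 N m; past 25 degrees (45 is ample, 90 fine) it lifts out freely. Stands on its narrow end.
- amber_bottle: Brown wide-neck bottle, body 76 mm in diameter, lip 60 mm in diameter at height 95 mm, held fast on a dark foot of 88 mm diameter; it neither moves nor turns. Origin: centre of its underside on the desk, z up. At the start its stopper's axes are parallel to the bottle's, the stopper's origin 59 mm above it; the plug leaves the neck after a 36 mm lift.
- green_stopper: The other white stopper, alike in shape, size, origin and axes, seated in a green bottle of the same shape as the brown one. Leave it in place. Its top stands 130 mm above the desk. A stack of instruments about 0.26 m tall stands along the back, its front at x = 0.54, from y = -0.11 to 0.25: come from the robot's side and from above.
- tissue_pack: Flat light-blue packet of lens tissue lying on the desk, fixed, 66 mm along own x, 101 mm along own y, 9 mm thick. Origin: centre of its underside on the desk; z up. The stopper is to stand on its top face.

How it is judged:
By the outcome, as a careful person would: the job done as asked, in the order asked, and still so for the second after the job is handed in, with the robot touching nothing.
It also fails if it takes over 45 s, if anything falls off the work surface, if the arm or the gripper's body presses on something with over 40 N, if the wrist force passes 120 N, or if a joint passes its speed limit or range.

### The arm

A 6-joint arm with a two-finger parallel gripper is mounted at the origin on a cart in front of the work surface, level with it; the furniture and walls round the work are solid. World frame = base frame: x ahead of the robot, y to its left, z up, the work surface at z = 0. Lengths are in mm, angles in rad, forces in N, time in s.
With the tool pointing down it reaches from about 275 to 1000 mm from the base axis. Payload 8.4 kg.
Tool frame: the origin (TCP) lies midway between the tips of the shut fingers; the grasp point (between the pads) lies grip_depth behind it (grip_depth is the distance from the TCP to the grasp point, in mm); z points along the fingers, y is the line along which they close (so a half turn about z gives the same grasp; the last joint's range is limited). The gripper opens to 85 mm and grips with 20 to 120 N. Pads are 22 mm wide; open, the fingers measure 114 mm over their backs; the gripper's body (76 mm by 85 mm) begins 54 mm behind the grasp point. The pads swing forward as they close: fully open they stand 13 mm farther back than shut.
Start: joints at [-1.248, 0.353, 1.633, -0, 1.155, -0.002], TCP at [199.448, -592.325, 231.281] pointing down, gripper open.
Joint ranges: [-2.63, 2.63], [-0.92, 2.1], [0.06, 2.66], [-1.3, 4.44], [0, 2.69], [-3.02, 3.02]. Speed limits (rad/s): [2.22, 2.22, 2.79, 3.14, 3.14, 3.14].

### API

Orientations are given as [roll, pitch, yaw] about the fixed x, y, z axes, in that order (R = Rz(yaw) Ry(pitch) Rx(roll)).
In Python, from rig import * gives the robot as it stands.
- The arm moves only by the shell command python3 -m creep 'ROWS' [FORCE]. ROWS is JSON, a list of rows, each an object of numbers: "x", "y", "z": the shift along the tool's x, y, z in mm; "rx", "ry", "rz": the turn, a rotation vector about the tool's x, y, z in rad; "hand": the finger opening in mm, from 0 to 85.4. A call has 1 to 20 rows; each row shifts and turns the commanded pose from where the row before left it, along the tool's axes as they then stand; what a row does not reach is not made up. A row lasts 1/8 s, in which the tool goes at most 62.5 mm and 10.7 degrees, less where a joint would pass 70% of its speed; a pose out of reach is approached as far as the arm can. A call with a gripper value outside its range is refused whole. The fingers move at their own pace and stop on an object; FORCE is the grip in N (left out, the last holds). Time passes only in rows, so rows that do not move let the fingers close. It gives the time, the measured TCP pose, the force, the opening and the grip force at its end, in the units of the state.
- sense(): the state, without advancing time (a new reading comes with each control period).
- grab_frame(name): name is "scene" or "top" or "wrist"; returns the picture (400x640x3 uint8, red, green, blue); there is no depth.
- get_calibration(name): a dict with "K" (3x3 intrinsics, pixels), "k1" (the pictures are not rectified: a ray, as slopes to the right and down, at radius r is drawn at 1 + k1 r^2 times it, then the intrinsics apply), "R" (3x3) and "t" (3): a world point X has camera coordinates R X + t. Camera axes: x right, y down, z forward; pixel columns grow to the right and rows downward; lengths in mm; the calibration is good to about 2 mm. A picture is of the moment at which its call begins: read the wrist's pose just before it. get_calibration takes no time and is no camera call; for the wrist camera it gives the pose at the moment of the call.
- sign_off(): hands the job in; it is judged then, once.
The state is a dict: "clock": time; "qpos": joint angles; "qvel": joint speeds; "joint_efforts": joint torques, N m; "eef_pos": TCP position; "tcp_rot": TCP orientation; "contact_force": force on the tool from outside, world axes, zero at the start; "wrist_torque": the same for the moment, N m; "opening": opening from 0.0 (shut) to 1.0 (fully open); "grasp_force": force on a finger pad.
Only numpy, scipy, OpenCV 4.12 (cv2) and the standard library are available. Lean on these libraries where they do the work, as an engineer would, in place of code of your own. Each camera call takes 0.05 s, during which the arm holds its last target. There are 200 camera calls.

## Working session

There is one attempt and no reset: what is moved stays moved. The work goes in short steps, Python scripts to look and compute and a shell command to move; the robot and the scene stay as the last step left them, time stands still between calls to the robot, and variables do not carry over. Pictures are saved under pics/ and viewed, at most 10 in all, crops included, and the job is handed in when it is done.

```bash
mkdir -p pics
python3 - <<'E'
from rig import *
import cv2,numpy as np
s=sense();print({k:np.round(v,3).tolist() for k,v in s.items()})
for n in("scene","top"):
    im=grab_frame(n);cv2.imwrite(f"pics/{n}0.png",im[:,:,::-1]);c=get_calibration(n);print(n,{k:np.round(v,3).tolist() for k,v in c.items()})
E
```

```text
{'clock': 0.0, 'qpos': [-1.248, 0.354, 1.634, -0.0, 1.155, -0.002], 'qvel': [0.002, -0.001, -0.002, 0.001, 0.0, -0.0], 'joint_efforts': [-0.001, -60.524, -34.207, -0.0, 0.009, -0.0], 'eef_pos': [199.294, -591.859, 230.543], 'tcp_rot': [-3.14, 0.0, 0.325], 'contact_force': [0.033, 0.313, -0.07], 'wrist_torque': [0.019, -0.024, 0.015], 'grasp_force': 0.0, 'opening': 0.998}
scene {'K': [[408.717, 0.0, 315.982], [0.0, 408.717, 199.993], [0.0, 0.0, 1.0]], 'k1': 0.019, 'R': [[-0.855, -0.518, -0.019], [-0.369, 0.634, -0.68], [0.364, -0.574, -0.733]], 't': [394.285, 214.131, 735.487]}
top {'K': [[459.473, 0.0, 325.095], [0.0, 459.473, 192.657], [0.0, 0.0, 1.0]], 'k1': -0.097, 'R': [[0.006, -1.0, 0.007], [-0.996, -0.006, -0.092], [0.092, -0.007, -0.996]], 't': [-21.6, 454.393, 1098.104]}
```

View pics/scene0.png

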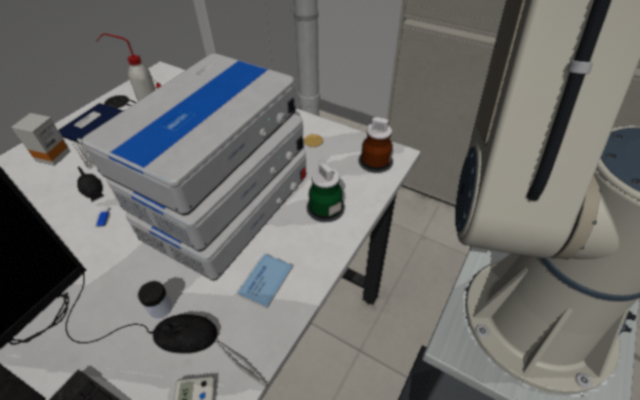

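View pics/top0.png

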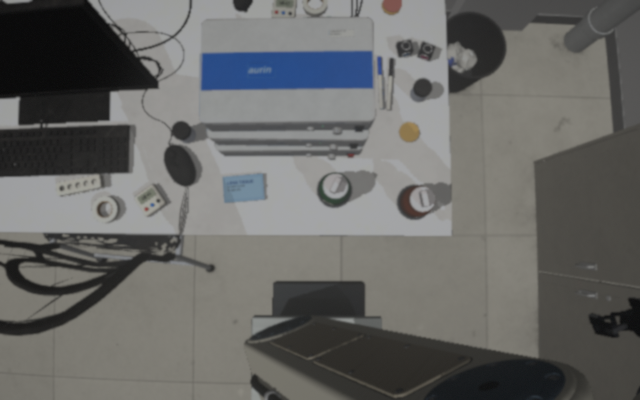

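The scene view shows the amber bottle at (377,150), the green one at (325,195) and the tissue at (266,279). In the top view they are at (418,200), (335,189) and (245,187). I'll measure from the top view next.

```bash
cat > h.py <<'E'
from rig import *
import cv2,numpy as np
def cast(c,uv,z):
    """pixels -> world points on plane at height z"""
    K,k1,R,t=[np.array(c[k],float) for k in("K","k1","R","t")]
    uv=np.atleast_2d(np.array(uv,float))
    # model r_d = r(1+k1 r^2) is OpenCV's
    p=cv2.undistortPoints(uv[:,None],K,np.array([k1,0,0,0,0.]))[:,0]
    d=np.c_[p,np.ones(len(p))]@R; o=-R.T@t
    return o+d*((z-o[2])/d[:,2])[:,None]
def blobs(mask,amin=30):
    cs,_=cv2.findContours(mask.astype(np.uint8),cv2.RETR_EXTERNAL,cv2.CHAIN_APPROX_NONE)
    return sorted([c for c in cs if cv2.contourArea(c)>amin],key=cv2.contourArea)[::-1]
def rect(c,cnt,z):
    w=cast(c,cnt[:,0],z)[:,:2]; return cv2.minAreaRect(w.astype(np.float32))
E
python3 - <<'E'
from h import *
im=cv2.imread("pics/top0.png");c=get_calibration("top");hsv=cv2.cvtColor(im,cv2.COLOR_BGR2HSV)
h,s,v=cv2.split(hsv)
m=(h>95)&(h<112)&(s>60)&(v>100)
for b in blobs(m,300): print("blue",cv2.boundingRect(b),rect(c,b,9))
print("amber tab",cast(c,[[424,199]],130),"lip",cast(c,[[418,197]],95),"green",cast(c,[[337,185]],130))
cr=cv2.resize(im[165:225,310:450],None,fx=5,fy=5,interpolation=cv2.INTER_CUBIC);cv2.imwrite("pics/crop0.png",cr)
E
```

```text
blue (201, 51, 172, 40) ((768.8240966796875, 81.71536254882812), (100.3011474609375, 438.7878723144531), 0.9143641591072083)
blue (224, 175, 40, 26) ((466.7449035644531, 183.4029083251953), (59.41661834716797, 94.8773193359375), 5.302230358123779)
amber tab [[ 431.79630557 -236.54132275  130.        ]] lip [[ 439.09613496 -230.59967853   95.        ]] green [[461.53980877 -44.1519473  130.        ]]
```

View pics/crop0.png

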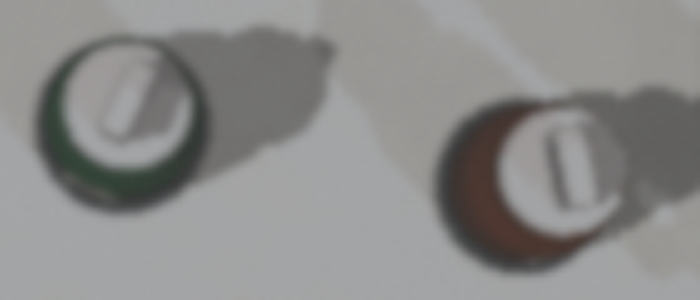

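The crop shows the amber tab top centred near crop (581,166), which is image (426.2,198.2). Its long axis is about 6° off world x. I'll move above it.

```bash
python3 -m creep '[{"x":42,"y":-32},{"x":42,"y":-32},{"x":42,"y":-32},{"x":42,"y":-32},{"x":42,"y":-32},{"x":42,"y":-32},{"x":42,"y":-32},{"x":42,"y":-32},{"rz":0.11},{"rz":0.11},{}]'
python3 - <<'E'
from h import *
c=get_calibration("top");print(cast(c,[[426.2,198.2]],130))
cw=get_calibration("wrist");s=sense();im=grab_frame("wrist");cv2.imwrite("pics/w1.png",im[:,:,::-1])
import json;json.dump({k:np.array(v).tolist() for k,v in cw.items()},open("w1.json","w"))
print(s["eef_pos"],s["tcp_rot"],s["qpos"],s["clock"])
K,R,t=[np.array(cw[k]) for k in("K","R","t")];print(-R.T@t)
p=R@[433,-241,130]+t;print(K@p/p[2])
E
```

```text
[[ 433.59781511 -241.47884089  130.        ]]
[ 199.29445919 -591.90308241  230.61658454] [-3.14028365e+00 -8.16584629e-07  3.24767768e-01] [-1.24841824e+00  3.53601788e-01  1.63407351e+00 -2.52654419e-06
  1.15522636e+00 -2.38865785e-03] 0.1
[ 261.45387294 -570.27086963  372.79226726]
[-115.57559418 -345.98760305    1.        ]schema error: expected keys x, y, z, rx, ry, rz, hand
```

View pics/w1.png

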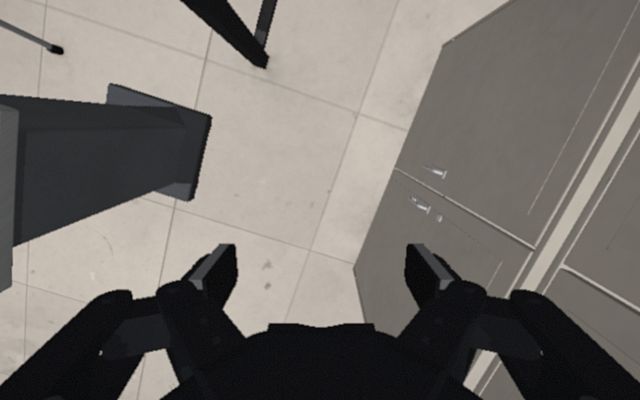

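That picture shows the floor, because the move was refused: every row must carry all seven keys.

```bash
python3 -m creep '[{"x":42,"y":-32,"z":0,"rx":0,"ry":0,"rz":0,"hand":85},{"x":42,"y":-32,"z":0,"rx":0,"ry":0,"rz":0,"hand":85},{"x":42,"y":-32,"z":0,"rx":0,"ry":0,"rz":0,"hand":85},{"x":42,"y":-32,"z":0,"rx":0,"ry":0,"rz":0,"hand":85},{"x":42,"y":-32,"z":0,"rx":0,"ry":0,"rz":0,"hand":85},{"x":42,"y":-32,"z":0,"rx":0,"ry":0,"rz":0,"hand":85},{"x":42,"y":-32,"z":0,"rx":0,"ry":0,"rz":0,"hand":85},{"x":42,"y":-32,"z":0,"rx":0,"ry":0,"rz":0,"hand":85},{"x":0,"y":0,"z":0,"rx":0,"ry":0,"rz":0.11,"hand":85},{"x":0,"y":0,"z":0,"rx":0,"ry":0,"rz":0.11,"hand":85},{"x":0,"y":0,"z":0,"rx":0,"ry":0,"rz":0,"hand":85}]'
python3 - <<'E'
from h import *
cw=get_calibration("wrist");s=sense();im=grab_frame("wrist");cv2.imwrite("pics/w2.png",im[:,:,::-1])
import json;json.dump({k:np.array(v).tolist() for k,v in cw.items()},open("w2.json","w"))
print(s["eef_pos"],s["tcp_rot"],s["qpos"],s["clock"])
K,R,t=[np.array(cw[k]) for k in("K","R","t")]
p=R@[433,-241,130]+t;print(K@p/p[2])
E
```

```text
clock: 1.52
eef_pos: [436.1, -242.2, 231.1]
tcp_rot: [-3.141, 0.0, 0.106]
contact_force: [0.7, 0.0, -0.2]
opening: 0.996
grasp_force: 0.0
[ 436.13961576 -242.21368303  231.13196215] [-3.14134521e+00  2.80092531e-04  1.05925718e-01] [-5.09981940e-01  1.56244825e-01  1.89747389e+00  4.53461867e-05
  1.08824551e+00  9.54867653e-01] 1.525
[320.07595107 204.00303972   1.        ]
```

View pics/w2.png

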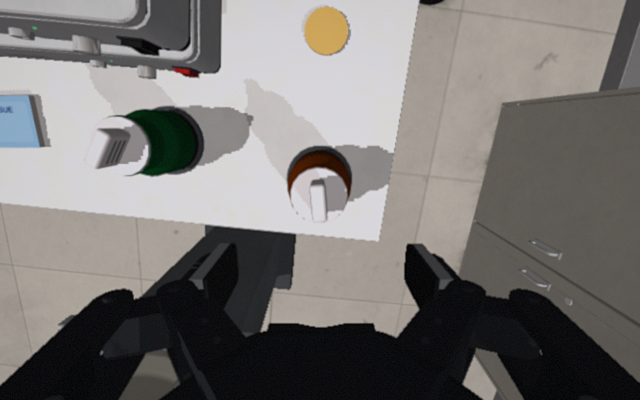

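The amber tab is at (318,200), against a predicted (320,204), so the top-view measurement holds. The green stopper is at (112,147). I'll refine with a crop.

Run:
```python
import cv2
im=cv2.imread("pics/w2.png");cv2.imwrite("pics/c2.png",cv2.convertScaleAbs(cv2.resize(im[160:230,280:360],None,fx=7,fy=7,interpolation=cv2.INTER_CUBIC),alpha=1.7,beta=-170))
```

```text
(no output)
```

View pics/c2.png

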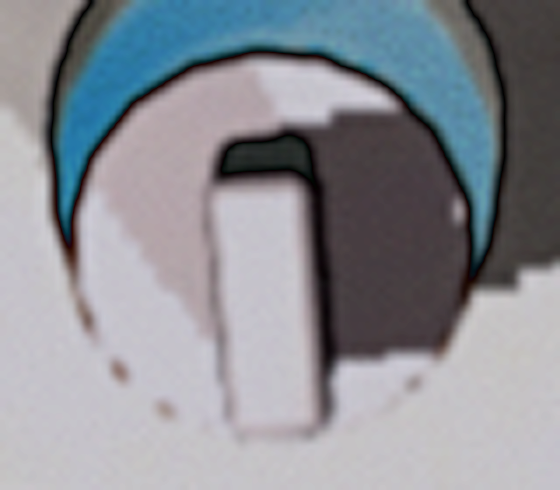

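The tab's top-face corners in the crop are (212,182), (308,180), (322,432) and (235,435).

Run:
```python
from h import *
import json
c=json.load(open("w2.json"));q=np.array([[212,182],[308,180],[322,432],[235,435]])/7+[280,160]-.43
w=cast(c,q,130)[:,:2];print(w,w.mean(0))
a=(w[0]+w[1])/2-(w[2]+w[3])/2;print("len",np.linalg.norm(a),"yaw",np.arctan2(a[1],a[0]),"wid",np.linalg.norm(w[0]-w[1]),np.linalg.norm(w[2]-w[3]))
s=sense();y=s["tcp_rot"][2];d=w.mean(0)-s["eef_pos"][:2];print("tool dx,dy",d@[np.cos(y),np.sin(y)],d@[np.sin(y),-np.cos(y)])
import rig;print([n for n in dir(rig) if 'grip' in n.lower() or 'depth' in n.lower()])
# green tissue from w2
```

```text
[[ 448.91534612 -230.20535478]
 [ 450.46188037 -242.26184941]
 [ 417.15496227 -247.74766003]
 [ 415.52957895 -236.45135576]] [ 433.01544193 -239.166555  ]
len 33.85834340457457 yaw 0.17412705413778434 wid 12.155279958773374 11.412640410694449
tool dx,dy -2.684957897674915 -3.5214759125973543
['grip_depth']
```

```bash
python3 -c "
import rig;print(rig.grip_depth)"
```

```text
18.700000000000003
```

```bash
python3 -m creep '[{"x":-2.7,"y":-2.8,"z":0,"rx":0,"ry":0,"rz":-0.065,"hand":85},{"x":0,"y":0,"z":32,"rx":0,"ry":0,"rz":0,"hand":85},{"x":0,"y":0,"z":32,"rx":0,"ry":0,"rz":0,"hand":85},{"x":0,"y":0,"z":32,"rx":0,"ry":0,"rz":0,"hand":85},{"x":0,"y":0,"z":32,"rx":0,"ry":0,"rz":0,"hand":85},{"x":0,"y":0,"z":0,"rx":0,"ry":0,"rz":0,"hand":85}]' 30; python3 -m creep '[{"x":0,"y":0,"z":0,"rx":0,"ry":0,"rz":0,"hand":30},{"x":0,"y":0,"z":0,"rx":0,"ry":0,"rz":0,"hand":30},{"x":0,"y":0,"z":0,"rx":0,"ry":0,"rz":0,"hand":30},{"x":0,"y":0,"z":0,"rx":0,"ry":0,"rz":0,"hand":0},{"x":0,"y":0,"z":0,"rx":0,"ry":0,"rz":0,"hand":0},{"x":0,"y":0,"z":0,"rx":0,"ry":0,"rz":0,"hand":0},{"x":0,"y":0,"z":0,"rx":0,"ry":0,"rz":0,"hand":0}]' 30
```

```text
clock: 2.33
eef_pos: [431.5, -239.3, 101.5]
tcp_rot: [-3.139, 0.004, 0.171]
contact_force: [0.2, -0.5, -0.3]
opening: 0.992
grasp_force: 0.0
clock: 3.2
eef_pos: [433.6, -240.2, 103.9]
tcp_rot: [3.141, -0.001, 0.17]
contact_force: [-0.9, 0.1, 6.0]
opening: 0.159
grasp_force: 29.5
```

The tab is gripped at a 13.6 mm opening. Next I'll twist it.

```bash
python3 -m creep '[{"x":0,"y":0,"z":0,"rx":0,"ry":0,"rz":0,"hand":0},{"x":0,"y":0,"z":0,"rx":0,"ry":0,"rz":0,"hand":0},{"x":0,"y":0,"z":0,"rx":0,"ry":0,"rz":-0.15,"hand":0},{"x":0,"y":0,"z":0,"rx":0,"ry":0,"rz":-0.15,"hand":0},{"x":0,"y":0,"z":0,"rx":0,"ry":0,"rz":-0.15,"hand":0},{"x":0,"y":0,"z":0,"rx":0,"ry":0,"rz":-0.15,"hand":0},{"x":0,"y":0,"z":0,"rx":0,"ry":0,"rz":-0.15,"hand":0},{"x":0,"y":0,"z":0,"rx":0,"ry":0,"rz":-0.1,"hand":0},{"x":0,"y":0,"z":0,"rx":0,"ry":0,"rz":0,"hand":0},{"x":0,"y":0,"z":0,"rx":0,"ry":0,"rz":0,"hand":0}]' 70
python3 - <<'E'
from h import *
s=sense();print(s["wrist_torque"],s["contact_force"],s["opening"])
E
```

```text
clock: 4.45
eef_pos: [433.5, -239.9, 104.0]
tcp_rot: [3.141, -0.0, 1.02]
contact_force: [-1.5, 1.9, 9.1]
opening: 0.151
grasp_force: 68.6
[0.41111406 0.22026685 0.10448199] [-1.45973449  1.89874867  9.09729634] 0.150577367969117
```

Twisted 49° with the grip intact. I'll pull straight up slowly at first, then look.

```bash
python3 -m creep '[{"x":0,"y":0,"z":-5,"rx":0,"ry":0,"rz":0,"hand":0},{"x":0,"y":0,"z":-5,"rx":0,"ry":0,"rz":0,"hand":0},{"x":0,"y":0,"z":0,"rx":0,"ry":0,"rz":0,"hand":0}]' && python3 -m creep '[{"x":0,"y":0,"z":-10,"rx":0,"ry":0,"rz":0,"hand":0},{"x":0,"y":0,"z":-10,"rx":0,"ry":0,"rz":0,"hand":0},{"x":0,"y":0,"z":-15,"rx":0,"ry":0,"rz":0,"hand":0},{"x":0,"y":0,"z":-25,"rx":0,"ry":0,"rz":0,"hand":0},{"x":0,"y":0,"z":-30,"rx":0,"ry":0,"rz":0,"hand":0},{"x":0,"y":0,"z":-30,"rx":0,"ry":0,"rz":0,"hand":0},{"x":0,"y":0,"z":0,"rx":0,"ry":0,"rz":0,"hand":0}]'
python3 - <<'E'
from h import *
cw=get_calibration("wrist");a=grab_frame("wrist");im=grab_frame("scene")
cv2.imwrite("pics/s3.png",cv2.hconcat([cv2.resize(a[:,:,::-1],(400,250)),cv2.resize(im[60:260,240:440,::-1],(250,250))]))
cv2.imwrite("pics/w3.png",a[:,:,::-1])
import json;json.dump({k:np.array(v).tolist() for k,v in cw.items()},open("w3.json","w"))
h,s,v=cv2.split(cv2.cvtColor(a,cv2.COLOR_RGB2HSV))
for b in blobs((h>95)&(h<112)&(s>60)&(v>100),300): print("blue",cv2.boundingRect(b),rect(cw,b,9))
E
```

```text
clock: 4.82
eef_pos: [433.4, -240.1, 113.7]
tcp_rot: [3.141, -0.0, 1.02]
contact_force: [0.3, -0.0, 0.1]
opening: 0.144
grasp_force: 68.2
clock: 5.7
eef_pos: [434.6, -240.8, 236.3]
tcp_rot: [3.136, -0.0, 1.02]
contact_force: [-0.7, 0.3, -1.1]
opening: 0.151
grasp_force: 68.4
```

View pics/s3.png

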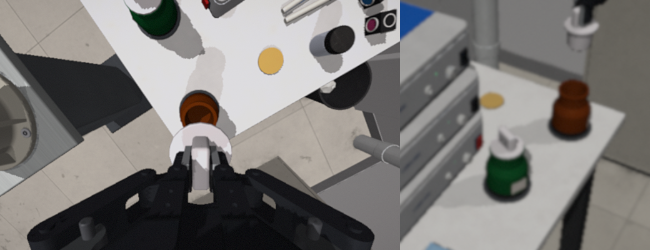

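The stopper is out: it hangs from the gripper, the amber bottle is open and the green one still closed. I'll carry it towards the tissue, then turn so the wrist camera faces it.

```bash
python3 -m creep '[{"x":42,"y":-27,"z":0,"rx":0,"ry":0,"rz":0,"hand":0},{"x":42,"y":-27,"z":0,"rx":0,"ry":0,"rz":0,"hand":0},{"x":42,"y":-27,"z":0,"rx":0,"ry":0,"rz":0,"hand":0},{"x":42,"y":-27,"z":0,"rx":0,"ry":0,"rz":0,"hand":0},{"x":42,"y":-27,"z":0,"rx":0,"ry":0,"rz":0,"hand":0},{"x":42,"y":-27,"z":0,"rx":0,"ry":0,"rz":0,"hand":0},{"x":0,"y":0,"z":0,"rx":0,"ry":0,"rz":-0.15,"hand":0},{"x":0,"y":0,"z":0,"rx":0,"ry":0,"rz":-0.15,"hand":0},{"x":0,"y":0,"z":0,"rx":0,"ry":0,"rz":-0.15,"hand":0},{"x":0,"y":0,"z":0,"rx":0,"ry":0,"rz":-0.1,"hand":0},{"x":0,"y":0,"z":0,"rx":0,"ry":0,"rz":0,"hand":0}]'
python3 - <<'E'
from h import *
s0=sense();cw=get_calibration("wrist");a=grab_frame("wrist");t=grab_frame("top");ct=get_calibration("top")
cv2.imwrite("pics/w4.png",a[:,:,::-1]);cv2.imwrite("pics/t4.png",t[:,:,::-1])
for im,c in((a,cw),(t,ct)):
  h,s,v=cv2.split(cv2.cvtColor(im,cv2.COLOR_RGB2HSV))
  for b in blobs((h>92)&(h<115)&(s>40)&(v>90),300): print("blue",cv2.boundingRect(b),rect(c,b,9))
print(s0["eef_pos"],s0["tcp_rot"],s0["qpos"])
E
```

```text
clock: 7.18
eef_pos: [426.4, 59.5, 232.3]
tcp_rot: [-3.14, 0.0, 1.569]
contact_force: [-0.3, 0.1, -1.0]
opening: 0.149
grasp_force: 68.4
blue (324, 28, 58, 94) ((465.2871398925781, 184.18075561523438), (64.90547943115234, 100.56407165527344), 5.141213417053223)
blue (200, 50, 174, 41) ((769.12548828125, 81.54948425292969), (102.71463775634766, 440.95111083984375), 1.0438804626464844)
[426.3716017   59.46732199 232.27876881] [-3.13958682e+00  2.62791881e-04  1.56917101e+00] [1.35084318e-01 4.26713396e-02 2.02390738e+00 1.47909053e-05
 1.07703687e+00 1.36702878e-01]
```

View pics/w4.png

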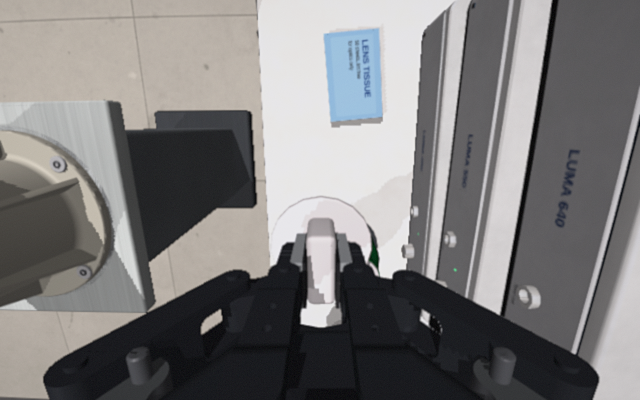

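The tissue in the wrist view is the blue rectangle spanning (324–382, 28–122). It casts to (465,184) with size 65×101 mm, which matches the sizes given. I'll move over it, turn so the camera faces away from the stack, and descend.

```bash
python3 -m creep '[{"x":42,"y":12,"z":0,"rx":0,"ry":0,"rz":0,"hand":0},{"x":42,"y":12,"z":0,"rx":0,"ry":0,"rz":0,"hand":0},{"x":41,"y":12,"z":0,"rx":0,"ry":0,"rz":0,"hand":0},{"x":0,"y":0,"z":0,"rx":0,"ry":0,"rz":-0.15,"hand":0},{"x":0,"y":0,"z":0,"rx":0,"ry":0,"rz":-0.15,"hand":0},{"x":0,"y":0,"z":0,"rx":0,"ry":0,"rz":-0.15,"hand":0},{"x":0,"y":0,"z":0,"rx":0,"ry":0,"rz":-0.15,"hand":0},{"x":0,"y":0,"z":0,"rx":0,"ry":0,"rz":-0.15,"hand":0},{"x":0,"y":0,"z":0,"rx":0,"ry":0,"rz":-0.15,"hand":0},{"x":0,"y":0,"z":0,"rx":0,"ry":0,"rz":-0.15,"hand":0},{"x":0,"y":0,"z":0,"rx":0,"ry":0,"rz":-0.15,"hand":0},{"x":0,"y":0,"z":40,"rx":0,"ry":0,"rz":0,"hand":0},{"x":0,"y":0,"z":40,"rx":0,"ry":0,"rz":0,"hand":0},{"x":0,"y":0,"z":40,"rx":0,"ry":0,"rz":0,"hand":0},{"x":0,"y":0,"z":30,"rx":0,"ry":0,"rz":0,"hand":0},{"x":0,"y":0,"z":10,"rx":0,"ry":0,"rz":0,"hand":0},{"x":0,"y":0,"z":0,"rx":0,"ry":0,"rz":0,"hand":0},{"x":0,"y":0,"z":0,"rx":0,"ry":0,"rz":0,"hand":0}]'
python3 - <<'E'
from h import *
im=grab_frame("scene")
cv2.imwrite("pics/s5.png",cv2.resize(im[220:320,200:330,::-1],None,fx=5,fy=5,interpolation=cv2.INTER_CUBIC))
E
```

```text
clock: 9.52
eef_pos: [464.1, 184.8, 74.4]
tcp_rot: [3.14, 0.001, 2.769]
contact_force: [0.6, -0.5, -1.0]
opening: 0.15
grasp_force: 68.5
```

View pics/s5.png

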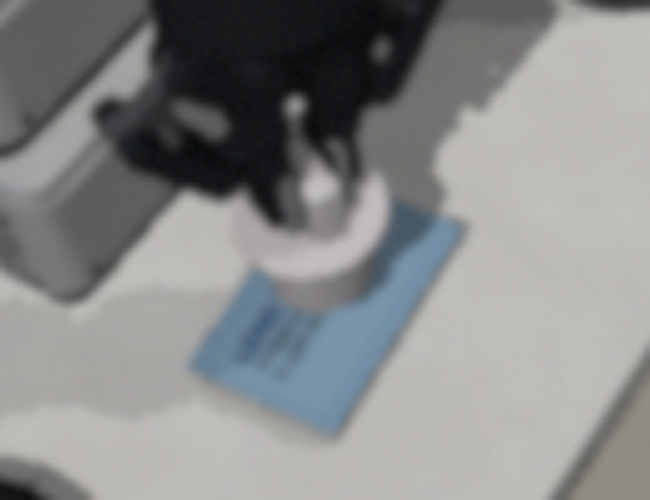

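The stopper hangs upright about 20 mm above the packet, well inside its edges. I'll lower it gently until it touches.

```bash
python3 -m creep '[{"x":0,"y":0,"z":8,"rx":0,"ry":0,"rz":0,"hand":0},{"x":0,"y":0,"z":6,"rx":0,"ry":0,"rz":0,"hand":0},{"x":0,"y":0,"z":3,"rx":0,"ry":0,"rz":0,"hand":0},{"x":0,"y":0,"z":0,"rx":0,"ry":0,"rz":0,"hand":0}]'; python3 -m creep '[{"x":0,"y":0,"z":1.5,"rx":0,"ry":0,"rz":0,"hand":0},{"x":0,"y":0,"z":0,"rx":0,"ry":0,"rz":0,"hand":0},{"x":0,"y":0,"z":0,"rx":0,"ry":0,"rz":0,"hand":0}]'
```

```text
clock: 10.07
eef_pos: [463.0, 184.4, 56.0]
tcp_rot: [-3.141, -0.0, 2.77]
contact_force: [-0.1, 0.5, -0.7]
opening: 0.15
grasp_force: 68.5
clock: 10.45
eef_pos: [463.3, 184.5, 54.9]
tcp_rot: [3.141, 0.0, 2.77]
contact_force: [0.1, -0.1, -0.8]
opening: 0.148
grasp_force: 68.5
```

```bash
python3 -m creep '[{"x":0,"y":0,"z":0.8,"rx":0,"ry":0,"rz":0,"hand":0},{"x":0,"y":0,"z":0,"rx":0,"ry":0,"rz":0,"hand":0},{"x":0,"y":0,"z":0,"rx":0,"ry":0,"rz":0,"hand":0}]'; python3 -m creep '[{"x":0,"y":0,"z":0.5,"rx":0,"ry":0,"rz":0,"hand":0},{"x":0,"y":0,"z":0,"rx":0,"ry":0,"rz":0,"hand":0},{"x":0,"y":0,"z":0,"rx":0,"ry":0,"rz":0,"hand":0}]'
```

```text
clock: 10.82
eef_pos: [463.3, 184.5, 54.0]
tcp_rot: [3.142, -0.0, 2.77]
contact_force: [-0.4, 0.4, -0.9]
opening: 0.153
grasp_force: 68.5
clock: 11.2
eef_pos: [463.3, 184.5, 53.6]
tcp_rot: [3.141, 0.0, 2.77]
contact_force: [-1.2, -0.3, 0.8]
opening: 0.149
grasp_force: 68.8
```

The force reading changed sign, so the stopper has touched down. I'll open gently and retreat upward.

```bash
python3 -m creep '[{"x":0,"y":0,"z":0.2,"rx":0,"ry":0,"rz":0,"hand":0},{"x":0,"y":0,"z":0,"rx":0,"ry":0,"rz":0,"hand":16},{"x":0,"y":0,"z":0,"rx":0,"ry":0,"rz":0,"hand":20},{"x":0,"y":0,"z":0,"rx":0,"ry":0,"rz":0,"hand":28},{"x":0,"y":0,"z":0,"rx":0,"ry":0,"rz":0,"hand":40},{"x":0,"y":0,"z":0,"rx":0,"ry":0,"rz":0,"hand":50},{"x":0,"y":0,"z":0,"rx":0,"ry":0,"rz":0,"hand":50},{"x":0,"y":0,"z":-10,"rx":0,"ry":0,"rz":0,"hand":50},{"x":0,"y":0,"z":-25,"rx":0,"ry":0,"rz":0,"hand":50},{"x":0,"y":0,"z":-40,"rx":0,"ry":0,"rz":0,"hand":50},{"x":0,"y":0,"z":-40,"rx":0,"ry":0,"rz":0,"hand":50},{"x":0,"y":0,"z":-40,"rx":0,"ry":0,"rz":0,"hand":50},{"x":0,"y":0,"z":0,"rx":0,"ry":0,"rz":0,"hand":50}]' 20
python3 - <<'E'
from h import *
im=grab_frame("scene")
cv2.imwrite("pics/s6.png",cv2.resize(im[90:320,200:430,::-1],None,fx=2.5,fy=2.5,interpolation=cv2.INTER_CUBIC))
E
```

```text
clock: 12.82
eef_pos: [465.1, 185.2, 212.0]
tcp_rot: [3.137, 0.005, 2.77]
contact_force: [-0.3, -0.1, -0.3]
opening: 0.586
grasp_force: 0.0
```

View pics/s6.png

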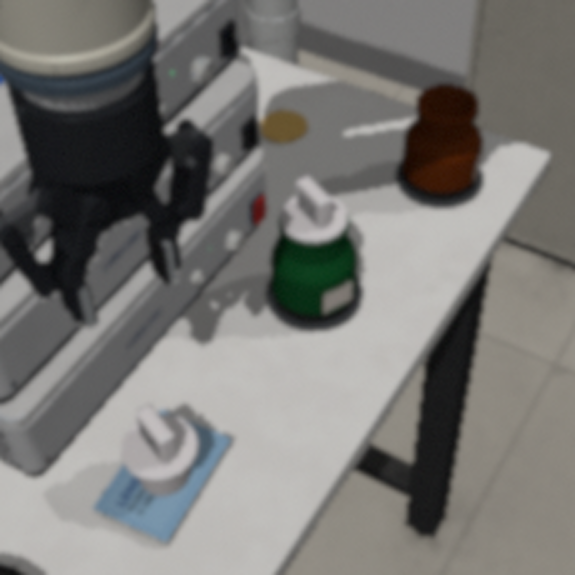

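The stopper stands upright on the packet at crop (160,455). The amber bottle is open, the green one is closed and the gripper is clear.

```bash
python3 -c "
from rig import *
print(sign_off())"
```

```text
the job is handed in; nothing more can be done
None
```

The amber stopper was twisted 49° to free it, pulled straight out and stood upright, narrow end down, on the light-blue tissue packet; the green bottle is still closed, the gripper is clear, and the job was handed in at about 13 s.

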